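# Find the tired contact in the remote charging dock

## Robot

A 6-joint arm with a two-finger parallel gripper is mounted at the origin on the work surface. World frame = base frame: x ahead of the robot, y to its left, z up, the work surface at z = 0. Lengths are in m, angles in rad, forces in N, time in s.
With the tool pointing down it reaches from about 0.425 to 0.95 m from the base axis. Payload 3.5 kg.
Tool frame: the origin (TCP) lies at the very end of the fingers, on their centre line; the grasp point (between the pads) lies 19 mm behind it; z points along the fingers, y is the line along which they close (so a half turn about z gives the same grasp; the last joint's range is limited). The gripper opens to 85 mm and grips with 20 to 120 N. Pads are 22 mm wide; open, the fingers measure 114 mm over their backs; the gripper's body (76 mm by 85 mm) begins 54 mm behind the grasp point. The pads swing forward as they close: fully open they stand 13 mm farther back than shut.
Start: joints at [-1.268, 0.286, 1.577, -0, 1.279, -0.15], TCP at [0.295, -0.607, 0.231] pointing down, gripper open.
Joint ranges: [-2.77, 2.77], [-0.9, 2.22], [0.21, 2.48], [-1.53, 4.67], [0.24, 2.81], [-2.84, 2.84]. Speed limits (rad/s): [2.79, 2.79, 3.14, 3.14, 3.14, 3.14].

## Interface

Orientations are given as a unit quaternion [x, y, z, w].
In Python, from plant import ctrl gives the robot as it stands.
- The arm moves only by the tool carry_out, never from a script. Its argument "deltas" is one flat list of numbers, 6 for each row, row after row: the shift along the tool's x, y, z in m, then the turn, a rotation vector about the tool's x, y, z in rad. A call has 1 to 5 rows; each row is the pose to reach, as a shift and turn from the pose commanded when the call began, along the tool's axes at that moment; what a row does not reach only later rows make up. A row lasts 1/8 s, in which the tool goes at most 62.5 mm and 10.7 degrees, less where a joint would pass 70% of its speed; a pose out of reach is approached as far as the arm can. A call with a gripper value outside its range is refused whole. "grip" is the opening in per cent of the stroke, from 0 (shut) to 100 (fully open), set as the call begins (left out, the last holds). The fingers move at their own pace and stop on an object; "grip_force" is the grip in N (left out, the last holds). Time passes only in rows, so rows that repeat a pose let the fingers close. It gives the time, the measured TCP pose, the force, the opening and the grip force at its end, in the units of the state.
- ctrl.get_state(): the state, without advancing time (a new reading comes with each control period).
- ctrl.read_camera(name): name is "scene" or "top" or "wrist"; returns (picture, depth): 400x640x3 uint8, red, green, blue; 400x640 float32, m along the optical axis (not along the pixel's ray), 0 where there is no reading.
- ctrl.camera_model(name): a dict with "intrinsics" (3x3 intrinsics, pixels), "extrinsics" (4x4, takes a point from world to camera coordinates); the wrist camera has in their place "hand_eye" (4x4, takes a point from camera to tool coordinates, whose origin is the TCP and whose axes are the flange's). Camera axes: x right, y down, z forward; pixel columns grow to the right and rows downward; lengths in m; the calibration is good to about 2 mm. A picture is of the moment at which its call begins: read the wrist's pose just before it. camera_model takes no time and is no camera call.
- ctrl.sign_off(): hands the job in; it is judged then, once.
Trained networks look in the newest picture that a camera, given by its name, has taken for a name from the list of things; names that differ only in an ending like _2 or _b are one class to them, and where a whole thing is asked for, a point or a joint stands for the part that bears it (a point fixed in the world has none). Each returns a list of dicts, best first, with "score" (0 to 1); they miss things now and then, are a little off and sometimes report something else, mostly with a low value. They report only what shows in the picture. A call takes as long as a camera call.
- ctrl.find_in(camera, query): "uv" ([column, row] in pixels, amid what is visible of it).
The state is a dict: "time": time; "qpos": joint angles; "dq": joint speeds; "joint_efforts": joint torques, N m; "eef_pos": TCP position; "tcp_rot": TCP orientation; "contact_force": force on the tool from outside, world axes, zero at the start; "wrist_torque": the same for the moment, N m; "opening": opening from 0.0 (shut) to 1.0 (fully open); "finger_force": force on a finger pad.
Only numpy, scipy, OpenCV 4.12 (cv2) and the standard library are available. Lean on these libraries where they do the work, as an engineer would, in place of code of your own. Each camera call takes 0.05 s, during which the arm holds its last target. There are 200 camera calls.

## Task

One of the three sprung contact fingers in the opened charging dock has gone weak. From left to right as the robot sees them, press each finger's tip right down onto its stop for a moment to feel how stiff it is, never with more than 20 N, which would bend it. Then pick up the red ring and drop it right down over the tag post behind the weak finger, let go, and leave the other things on the table where they are.

Things in the scene. Friction and masses are not known exactly. Their poses are not given: they have to be found in the camera images.
- dock: Opened charging dock, fixed: grey block 170 x 240 mm (x, y), flat top plate 25 to 45 mm above the table, 6 mm high white rim along the edge nearest the robot. Origin: centre of the plate's top; +x away from the robot, +y to the robot's left, turned up to 0.3 rad. Three contact units stand on it at y = +70, 0, -70 mm (left, middle, right); which stands where changes.
- leaf_a: Sprung contact finger a: a copper strip 14 mm wide, 2 mm thick, 67 mm long, clamped at one end under a small steel bar and rising at about 14 degrees towards the robot (-x of the dock) to its free tip. Origin: its bending point at the clamp, 12 mm above the plate. All three look alike; one of the three is weak.
- tip_a (a point): Top of the brass button (12 mm across) on the free tip of finger a, 31 mm above the plate: press here, straight down. It goes down 8 to 11 mm (each differs), springing back when let go, to a hard rubber-capped stop, where force rises steeply. A good finger takes 0.8 to 1 N per mm, about 9 N at the stop; the weak one 0.3 to 0.4 N per mm, about 4 N.
- post_a (a point): Foot of the brass tag post of finger a, in line with the finger, 51 mm behind its clamp (away from the robot): top centre of a black collar 24 mm across, 6 mm above the plate. The upright post, 9 mm thick, rises 28 mm from this point. The finger's clamp block, 20 mm high, ends 21 mm from the post's axis.
- leaf_b: Sprung contact finger b: a copper strip 14 mm wide, 2 mm thick, 67 mm long, clamped at one end under a small steel bar and rising at about 14 degrees towards the robot (-x of the dock) to its free tip. Origin: its bending point at the clamp, 12 mm above the plate. All three look alike; one of the three is weak.
- tip_b (a point): Top of the brass button (12 mm across) on the free tip of finger b, 31 mm above the plate: press here, straight down. It goes down 8 to 11 mm (each differs), springing back when let go, to a hard rubber-capped stop, where force rises steeply. A good finger takes 0.8 to 1 N per mm, about 9 N at the stop; the weak one 0.3 to 0.4 N per mm, about 4 N.
- post_b (a point): Foot of the brass tag post of finger b, in line with the finger, 51 mm behind its clamp (away from the robot): top centre of a black collar 24 mm across, 6 mm above the plate. The upright post, 9 mm thick, rises 28 mm from this point. The finger's clamp block, 20 mm high, ends 21 mm from the post's axis.
- leaf_c: Sprung contact finger c: a copper strip 14 mm wide, 2 mm thick, 67 mm long, clamped at one end under a small steel bar and rising at about 14 degrees towards the robot (-x of the dock) to its free tip. Origin: its bending point at the clamp, 12 mm above the plate. All three look alike; one of the three is weak.
- tip_c (a point): Top of the brass button (12 mm across) on the free tip of finger c, 31 mm above the plate: press here, straight down. It goes down 8 to 11 mm (each differs), springing back when let go, to a hard rubber-capped stop, where force rises steeply. A good finger takes 0.8 to 1 N per mm, about 9 N at the stop; the weak one 0.3 to 0.4 N per mm, about 4 N.
- post_c (a point): Foot of the brass tag post of finger c, in line with the finger, 51 mm behind its clamp (away from the robot): top centre of a black collar 24 mm across, 6 mm above the plate. The upright post, 9 mm thick, rises 28 mm from this point. The finger's clamp block, 20 mm high, ends 21 mm from the post's axis.
- ring: Loose red plastic tag ring lying flat on the table, 38 mm outside, 18 mm hole, 10 mm high, about 30 g; origin at the centre of its underside, z up. On the right or the left of the dock.
- cup: Bystander: small brass tealight cup, 60 mm across the rim, 35 mm high, standing loose on the table on the side of the dock where the ring is not. Origin: centre of its underside.
- remote: Bystander: black remote control lying loose on the table to the right, 45 x 165 x 18 mm (x, y, z), origin at the centre of its underside.
- pot: Bystander: plant in a brass pot, loose on the table to the left, pot 110 mm across and 100 mm high, with leaves up to 170 mm across and 210 mm high. Origin: centre of its underside.

How it is judged:
By the outcome, as a careful person would: the job done as asked, in the order asked, and still so for the second after the job is handed in, with the robot touching nothing.
It also fails if it takes over 72 s, if anything falls off the work surface, if the arm or the gripper's body presses on something with over 40 N, if the wrist force passes 120 N, or if a joint passes its speed limit or range.

## Working session

There is one attempt and no reset: what is moved stays moved. The work goes in short steps, Python scripts to look and compute and a tool call to move; the robot and the scene stay as the last step left them, time stands still between calls to the robot, and variables do not carry over. Pictures are saved under pics/ and viewed, at most 10 in all, crops included, and the job is handed in when it is done.

Besides the shell and the picture viewer there is one more tool, called as a command line: name --argument value ..., lists and objects as JSON in quotes. carry_out: Moves the arm, as the interface text tells. Its arguments: {"type":"object","properties":{"deltas":{"type":"array"},"grip":{"type":"number"},"grip_force":{"type":"number"}},"required":["deltas"]}

```bash
mkdir -p pics
cat > h.py <<'E'
import numpy as np, cv2
from plant import ctrl
from scipy.spatial.transform import Rotation as R
def cam(name):
    s=ctrl.get_state(); m=ctrl.camera_model(name); im,d=ctrl.read_camera(name)
    K=np.array(m["intrinsics"])
    if "extrinsics" in m: T=np.linalg.inv(np.array(m["extrinsics"]))
    else:
        W=np.eye(4); W[:3,:3]=R.from_quat(s["tcp_rot"]).as_matrix(); W[:3,3]=s["eef_pos"]; T=W@np.array(m["hand_eye"])
    return im,d,K,T
def pt(uv,d,K,T,r=2):
    u,v=int(round(uv[0])),int(round(uv[1])); p=d[max(v-r,0):v+r+1,max(u-r,0):u+r+1]; p=p[p>0]
    z=np.median(p) if p.size else np.nan
    return (T@np.r_[np.linalg.inv(K)@[uv[0],uv[1],1]*z,1])[:3]
def cloud(d,K,T):
    v,u=np.indices(d.shape); c=np.stack([(u-K[0,2])/K[0,0]*d,(v-K[1,2])/K[1,1]*d,d],-1)
    return c@T[:3,:3].T+T[:3,3]
def plane(uv,z,K,T):
    r=T[:3,:3]@np.linalg.inv(K)@[uv[0],uv[1],1]; return T[:3,3]+r*(z-T[2,3])/r[2]
def save(im,n): cv2.imwrite(f"pics/{n}.png",im[:,:,::-1])
E
python3 - <<'E'
from h import *
np.set_printoptions(precision=4,suppress=True)
s=ctrl.get_state(); print(s["eef_pos"],s["tcp_rot"],s["opening"],s["time"])
print(R.from_quat(s["tcp_rot"]).as_matrix())
ims=[]
for n in ("top","scene"):
    im,d,K,T=cam(n); ims.append(im); np.savez(n,im=im,d=d,K=K,T=T); print(n,T,K[0,0],(d>0).mean())
    for q in ["dock","tip_a","post_a","leaf_a","ring","cup","remote","pot"]:
        for r in ctrl.find_in(n,q)[:3]: print(n,q,np.array(r["uv"]),round(r["score"],2),pt(r["uv"],d,K,T))
save(ims[0],"top");save(ims[1],"scene")
E
```

```text
[ 0.2952 -0.6063  0.2299] [ 0.9745  0.2245 -0.0001 -0.0012] 0.9986127694820257 0.0
[[ 0.8992  0.4375 -0.0007]
 [ 0.4375 -0.8992  0.0023]
 [ 0.0004 -0.0024 -1.    ]]
top [[ 0.0059 -0.9983  0.0582  0.5109]
 [-0.9996 -0.0074 -0.0259  0.0159]
 [ 0.0263 -0.058  -0.998   1.1287]
 [ 0.      0.      0.      1.    ]] 364.5617504861928 0.9962109375
top dock [339.2 202.6] 0.77 [ 0.563  -0.0605  0.0489]
top tip_a [317.2 205.5] 0.65 [0.5536 0.0048 0.0567]
top tip_a [365.4 211.9] 0.55 [ 0.5358 -0.138   0.0531]
top tip_a [341.4 210.9] 0.41 [ 0.5382 -0.0665  0.0569]
top post_a [317.6 195.3] 0.71 [0.5844 0.0037 0.0474]
top post_a [364.2 199.2] 0.68 [ 0.5735 -0.1345  0.0524]
top post_a [343.9 194.7] 0.55 [ 0.5863 -0.0741  0.0536]
top leaf_a [360.8 213.1] 0.62 [ 0.5325 -0.1264  0.0373]
top leaf_a [318.6 207.1] 0.39 [0.5496 0.0004 0.0376]
top cup [424.8 225.1] 0.8 [ 0.4974 -0.3259  0.0168]
top pot [152.7 192.8] 0.7 [0.5848 0.4689 0.0919]
top pot [338.7 203. ] 0.21 [ 0.5618 -0.0591  0.0488]
scene [[-0.3202  0.8005 -0.5067  1.2624]
 [ 0.9473  0.2736 -0.1664  0.2117]
 [ 0.0054 -0.5333 -0.8459  1.2655]
 [ 0.      0.      0.      1.    ]] 494.933836208189 0.9960703125
scene dock [303.7 221.4] 0.66 [ 0.582  -0.0601  0.0369]
scene tip_a [307.4 206. ] 0.68 [ 0.5398 -0.0634  0.0554]
scene post_a [318.9 230.4] 0.81 [ 0.604  -0.0064  0.0515]
scene post_a [281.1 209.4] 0.7 [ 0.5712 -0.1334  0.0481]
scene post_a [299.  222.4] 0.49 [ 0.5973 -0.0686  0.0511]
scene leaf_a [303.3 207.1] 0.58 [ 0.535  -0.0782  0.0348]
scene leaf_a [327.1 216.8] 0.54 [0.5566 0.0023 0.0561]
scene ring [426.8 229.7] 0.57 [0.4759 0.2842 0.0077]
scene cup [231.9 176. ] 0.79 [ 0.4862 -0.3325  0.0135]
scene remote [189.3 175. ] 0.97 [ 0.5287 -0.457   0.0186]
scene pot [483.2 264.4] 0.58 [0.5983 0.4368 0.1168]
```

Run:
```python
import cv2
a=cv2.imread("pics/top.png")[150:260,230:400]; b=cv2.imread("pics/scene.png")[130:300,170:510]
a=cv2.resize(a,(510,330),interpolation=2); b=cv2.resize(b,(510,255),interpolation=2)
cv2.imwrite("pics/both.png",cv2.vconcat([a,b]))
```

```text
(no output)
```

View pics/both.png

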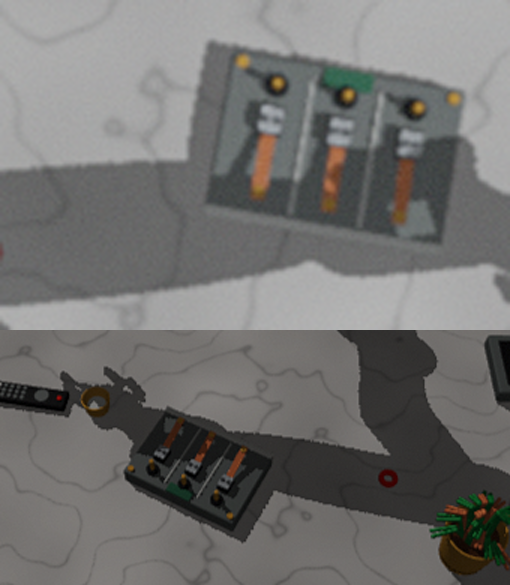

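The picture shows the dock (top 210–460, 40–240 in the crop) turned clockwise. The three fingers point toward the robot and the posts are behind them. The ring is on the left (388,478 in the lower crop), and the cup and remote are on the right.

Run:
```python
from h import *
np.set_printoptions(precision=4,suppress=True)
m=ctrl.camera_model("wrist"); print(np.array(m["hand_eye"]),m["intrinsics"])
for n in ("top","scene"):
    z=np.load(n+".npz"); P=cloud(z["d"],z["K"],z["T"]); 
    k=(P[...,2]>.035)&(P[...,2]<.052)&(abs(P[...,0]-.57)<.17)&(abs(P[...,1]+.06)<.18)
    r=cv2.minAreaRect(P[k][:,:2].astype(np.float32)*1000); print(n,r,np.median(P[k][:,2]))
    im=z["im"].astype(int); red=(im[...,0]>110)&(im[...,1]<60)&(im[...,2]<60)&(abs(P[...,0]-.47)<.1)&(abs(P[...,1]-.28)<.1)
    print(red.sum(),P[red].mean(0) if red.any() else '')
```

```text
[[-0.0001 -0.9457 -0.3251  0.0846]
 [ 1.     -0.0005  0.0009  0.0002]
 [-0.001  -0.3251  0.9457 -0.1422]
 [ 0.      0.      0.      1.    ]] [[330.9967   0.     318.3357]
 [  0.     330.9967 203.0427]
 [  0.       0.       1.    ]]
top ((570.7090454101562, -67.21685791015625), (239.74920654296875, 168.90731811523438), 80.3875732421875) 0.037203132231174996
61 [0.4672 0.2881 0.0101]
scene ((570.812744140625, -68.31008911132812), (238.74801635742188, 173.20083618164062), 81.40514373779297) 0.03776169060070167
0
```

carry_out --deltas '[0.044,-0.039,-0.002,0,0,0.12,0.088,-0.078,-0.004,0,0,0.24,0.132,-0.118,-0.006,0,0,0.37,0.176,-0.157,-0.008,0,0,0.49,0.22,-0.196,-0.01,0,0,0.612]'

```text
time: 1.52
eef_pos: [0.4079, -0.3327, 0.2417]
tcp_rot: [0.997, -0.082, 0.0, 0.0]
contact_force: [1.1, 0.1, 0.1]
opening: 1.002
finger_force: 0.0
```

carry_out --deltas '[0.014,-0.057,0,0,0,0,0.027,-0.115,0,0,0,0,0.041,-0.172,0,0,0,0,0.055,-0.23,0,0,0,0,0.068,-0.287,0,0,0,0]'

```text
time: 2.15
eef_pos: [0.5206, -0.06, 0.2418]
tcp_rot: [0.997, -0.08, 0.001, 0.0]
contact_force: [1.0, -0.2, -0.6]
opening: 0.998
finger_force: 0.0
```

```bash
cat > look.py <<'E'
import sys
from h import *
np.set_printoptions(precision=4,suppress=True)
n=sys.argv[1]
im,d,K,T=cam("wrist"); s=ctrl.get_state(); print(s["eef_pos"],s["tcp_rot"],s["time"],s["contact_force"])
np.savez(n,im=im,d=d,K=K,T=T); save(im,n)
for q in sys.argv[2:]:
    for r in ctrl.find_in("wrist",q)[:5]: print(q,np.array(r["uv"]),round(r["score"],2),pt(r["uv"],d,K,T))
E
python3 look.py w1 tip_a post_a leaf_a
```

```text
[ 0.522  -0.0541  0.2418] [ 0.997  -0.0772  0.0011 -0.0025] 2.2 [-1.155   3.0637 -0.4485]
tip_a [249.9 151.2] 0.95 [0.5577 0.0032 0.0549]
tip_a [387.3 156.2] 0.69 [ 0.5311 -0.1315  0.0561]
tip_a [321.8 153.3] 0.58 [ 0.5443 -0.0673  0.0554]
post_a [321.1 111.4] 0.98 [ 0.5841 -0.0729  0.0516]
post_a [390.4 114.1] 0.74 [ 0.5709 -0.139   0.0518]
post_a [247.5 113.1] 0.7 [ 0.5938 -0.0021  0.0517]
leaf_a [319.2 153.7] 0.96 [ 0.5443 -0.0647  0.0556]
leaf_a [247.7 150.2] 0.83 [0.5589 0.0052 0.0544]
leaf_a [386.4 153.7] 0.59 [ 0.5336 -0.131   0.0554]
```

View pics/w1.png

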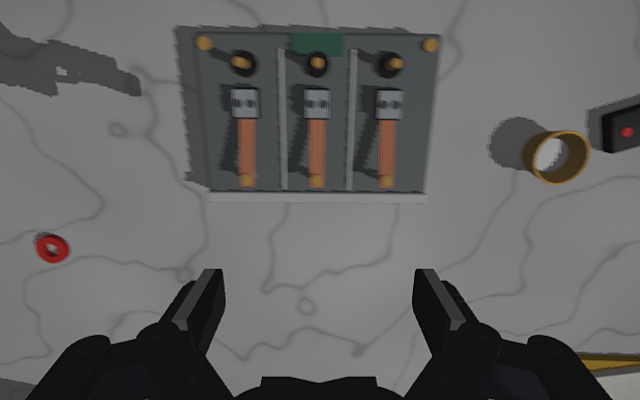

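The picture shows three copper fingers with buttons at about (247,181), (317,181) and (386,181). The posts are at about (240,62), (318,62) and (393,62), the ring at (52,249) and the cup at (556,157).

carry_out --deltas '[0,0,0.03,0,0,0,0,0,0.06,0,0,0,0,0,0.06,0,0,0]' --grip 0

```text
time: 2.72
eef_pos: [0.5179, -0.0628, 0.1787]
tcp_rot: [0.997, -0.081, -0.003, -0.001]
contact_force: [-0.6, 0.1, -0.8]
opening: 0.375
finger_force: 0.0
```

```bash
python3 look.py w2 ring
python3 - <<'E'
from h import *
np.set_printoptions(precision=4,suppress=True)
for n in ("w1","w2"):
    z=np.load(n+".npz"); P=cloud(z["d"],z["K"],z["T"])
    Q=P[np.hypot(P[...,0]-.571,P[...,1]+.068)<.16]
    h,e=np.histogram(Q[:,2],np.arange(0,.09,.001)); print(n,[(round(e[i],3),h[i]) for i in range(15,89) if h[i]>40])
    k=(P[...,2]>.018)&(abs(P[...,0]-.57)<.17)&(abs(P[...,1]+.06)<.18)
    print(cv2.minAreaRect(P[k][:,:2].astype(np.float32)*1000))
a=cv2.imread("pics/w2.png"); cv2.imwrite("pics/w2c.png",cv2.resize(a[0:280,140:520],(760,560),interpolation=2))
E
```

```text
[ 0.5192 -0.063   0.1807] [ 0.9967 -0.0806 -0.0011 -0.0002] 2.775 [-0.1487 -0.4101  0.3359]
ring [ 11.9 271.2] 0.86 [0.4712 0.2782 0.0091]
w1 [(np.float64(0.03), np.int64(55)), (np.float64(0.031), np.int64(176)), (np.float64(0.032), np.int64(1789)), (np.float64(0.033), np.int64(9577)), (np.float64(0.034), np.int64(12108)), (np.float64(0.035), np.int64(3652)), (np.float64(0.036), np.int64(728)), (np.float64(0.037), np.int64(946)), (np.float64(0.038), np.int64(1098)), (np.float64(0.039), np.int64(1509)), (np.float64(0.04), np.int64(1505)), (np.float64(0.041), np.int64(363)), (np.float64(0.042), np.int64(96)), (np.float64(0.043), np.int64(157)), (np.float64(0.044), np.int64(179)), (np.float64(0.045), np.int64(51)), (np.float64(0.046), np.int64(42)), (np.float64(0.047), np.int64(135)), (np.float64(0.048), np.int64(178)), (np.float64(0.049), np.int64(222)), (np.float64(0.05), np.int64(463)), (np.float64(0.051), np.int64(918)), (np.float64(0.052), np.int64(706)), (np.float64(0.053), np.int64(379)), (np.float64(0.054), np.int64(286)), (np.float64(0.055), np.int64(195)), (np.float64(0.056), 
[... 1351 characters left out ...]
t64(0.052), np.int64(1086)), (np.float64(0.053), np.int64(624)), (np.float64(0.054), np.int64(410)), (np.float64(0.055), np.int64(282)), (np.float64(0.056), np.int64(276)), (np.float64(0.057), np.int64(247)), (np.float64(0.058), np.int64(294)), (np.float64(0.059), np.int64(248)), (np.float64(0.06), np.int64(177)), (np.float64(0.061), np.int64(104)), (np.float64(0.062), np.int64(96)), (np.float64(0.063), np.int64(159)), (np.float64(0.064), np.int64(221)), (np.float64(0.065), np.int64(196)), (np.float64(0.066), np.int64(94)), (np.float64(0.067), np.int64(175)), (np.float64(0.068), np.int64(133))]
((570.91650390625, -68.94502258300781), (239.8675994873047, 170.08714294433594), 80.3529281616211)
```

View pics/w2c.png

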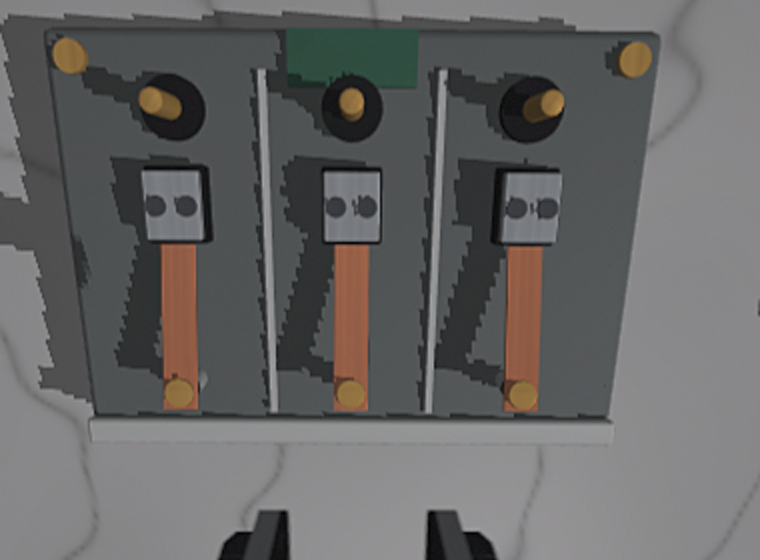

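The picture shows the buttons at crop (180,393), (351,393) and (523,394), post tops at (151,99), (352,100) and (553,101), and low dividers between the units.

Run:
```python
from h import *
np.set_printoptions(precision=4,suppress=True)
z=np.load("w2.npz"); K,T,d=z["K"],z["T"],z["d"]
yaw=np.deg2rad(80.4-90); c=np.array([.5709,-.069]); A=np.array([[np.cos(yaw),-np.sin(yaw)],[np.sin(yaw),np.cos(yaw)]])
L=lambda p:A.T@(p[:2]-c)
for n,uv,h in [("tL",(180,393),.065),("tM",(351,393),.065),("tR",(523,394),.065),("pL",(151,99),.068),("pM",(352,100),.068),("pR",(553,101),.068)]:
    uv=np.array(uv)/2+[140,0]; p=plane(uv,h,K,T); print(n,p,"local",L(p),"depth",pt(uv,d,K,T,1))
s=ctrl.get_state(); M=R.from_quat(s["tcp_rot"]).as_matrix(); print(s["eef_pos"],M,s["opening"])
for n,uv in [("L",(180,393)),("M",(351,393)),("R",(523,394))]:
    p=plane(np.array(uv)/2+[140,0],.065,K,T); p[2]=.070; print(n,M.T@(p-s["eef_pos"]))
```

```text
tL [0.5311 0.0078 0.065 ] local [-0.052   0.0691] depth [0.5311 0.0078 0.065 ]
tM [ 0.5199 -0.0607  0.065 ] local [-0.0516 -0.0003] depth [ 0.5199 -0.0607  0.0649]
tR [ 0.5083 -0.1296  0.065 ] local [-0.0517 -0.0702] depth [ 0.5081 -0.1297  0.0646]
pL [ 0.6381 -0.0099  0.068 ] local [0.0564 0.0695] depth [ 0.6382 -0.0099  0.0678]
pM [ 0.6266 -0.0788  0.068 ] local [ 0.0565 -0.0004] depth [ 0.6265 -0.0788  0.0684]
pR [ 0.615  -0.1477  0.068 ] local [ 0.0566 -0.0703] depth [ 0.615  -0.1478  0.068 ]
[ 0.5201 -0.0631  0.182 ] [[ 0.9871 -0.1603  0.0005]
 [-0.1603 -0.9871 -0.0004]
 [ 0.0006  0.0003 -1.    ]] 0.18746596113121247
L [-0.0006 -0.0718  0.112 ]
M [-0.0007 -0.0024  0.112 ]
R [-0.0011  0.0675  0.1121]
```

carry_out --deltas '[0,-0.036,0,0,0,0,-0.001,-0.072,0.02,0,0,0,-0.001,-0.072,0.065,0,0,0,-0.001,-0.072,0.105,0,0,0,-0.001,-0.072,0.107,0,0,0]' --grip 0

```text
time: 3.45
eef_pos: [0.5291, 0.0093, 0.0729]
tcp_rot: [0.997, -0.08, -0.002, -0.0]
contact_force: [0.5, -0.3, 1.2]
opening: -0.001
finger_force: 0.0
```

carry_out --deltas '[0,0,0.004,0,0,0,0,0,0.008,0,0,0,0,0,0.011,0,0,0,0,0,0.013,0,0,0,0,0,0.013,0,0,0]'

```text
time: 4.08
eef_pos: [0.5309, 0.0092, 0.0621]
tcp_rot: [0.997, -0.079, 0.0, 0.0]
contact_force: [-1.0, -0.6, 4.6]
opening: 0.001
finger_force: 2.4
```

```bash
cat > st.py <<'E'
from h import *
np.set_printoptions(precision=4,suppress=True)
s=ctrl.get_state(); print(s["time"],s["eef_pos"],s["contact_force"],s["opening"])
p=s["eef_pos"]
A=R.from_euler("z",-.1675).as_matrix()[:2,:2]; print("local",A.T@(np.array(p[:2])-[.5709,-.069]))
E
python3 st.py
```

```text
4.075 [0.5309 0.0092 0.0621] [-0.9619 -0.6373  4.5998] 0.0005266591710284755
local [-0.0525  0.0705]
```

carry_out --deltas '[0,0,0.001,0,0,0,0,0,0.002,0,0,0,0,0,0.002,0,0,0]'

```text
time: 4.45
eef_pos: [0.5305, 0.0093, 0.0601]
tcp_rot: [0.997, -0.079, -0.0, 0.0]
contact_force: [-3.1, -1.2, 7.4]
opening: -0.003
finger_force: 3.4
```

carry_out --deltas '[0,0,0.0005,0,0,0,0,0,0.001,0,0,0,0,0,0.001,0,0,0]'

```text
time: 4.82
eef_pos: [0.5303, 0.0093, 0.0592]
tcp_rot: [0.997, -0.079, -0.001, 0.0]
contact_force: [-3.0, -0.3, 8.4]
opening: -0.004
finger_force: 3.8
```

carry_out --deltas '[0,0,0.0005,0,0,0,0,0,0.0005,0,0,0]'

```text
time: 5.08
eef_pos: [0.5303, 0.0094, 0.0587]
tcp_rot: [0.997, -0.079, -0.001, 0.0]
contact_force: [-2.9, 0.2, 7.9]
opening: 0.001
finger_force: 4.0
```

carry_out --deltas '[0,0,0.0005,0,0,0,0,0,0.0005,0,0,0]'

```text
time: 5.32
eef_pos: [0.5302, 0.0093, 0.0582]
tcp_rot: [0.997, -0.079, -0.001, 0.0]
contact_force: [-4.1, -0.3, 8.6]
opening: -0.001
finger_force: 4.2
```

carry_out --deltas '[0,0,0.0005,0,0,0,0,0,0.0005,0,0,0]'

```text
time: 5.58
eef_pos: [0.5301, 0.0094, 0.0577]
tcp_rot: [0.997, -0.079, -0.001, 0.0]
contact_force: [-3.9, -0.2, 8.7]
opening: 0.001
finger_force: 4.4
```

carry_out --deltas '[0,0,0.0005,0,0,0,0,0,0.0005,0,0,0]'

```text
time: 5.82
eef_pos: [0.53, 0.0094, 0.0573]
tcp_rot: [0.997, -0.079, -0.001, 0.0]
contact_force: [-4.3, -0.2, 9.1]
opening: 0.0
finger_force: 4.6
```

carry_out --deltas '[0,0,0.0005,0,0,0,0,0,0.0005,0,0,0]'

```text
time: 6.08
eef_pos: [0.53, 0.0094, 0.0571]
tcp_rot: [0.997, -0.079, -0.001, 0.0]
contact_force: [-6.1, 0.1, 11.4]
opening: 0.001
finger_force: 5.4
```

carry_out --deltas '[0,0,0.0005,0,0,0,0,0,0.0005,0,0,0]'

```text
time: 6.32
eef_pos: [0.53, 0.0094, 0.057]
tcp_rot: [0.997, -0.079, -0.001, 0.0]
contact_force: [-6.6, 0.4, 12.7]
opening: 0.0
finger_force: 6.4
```

carry_out --deltas '[0,0,0.0003,0,0,0,0,0,0.0003,0,0,0]'

```text
time: 6.58
eef_pos: [0.53, 0.0094, 0.0569]
tcp_rot: [0.997, -0.079, -0.001, 0.0]
contact_force: [-6.7, -0.0, 13.2]
opening: 0.002
finger_force: 7.0
```

carry_out --deltas '[0,0,-0.01,0,0,0,0,0,-0.025,0,0,0,0,0.035,-0.025,0,0,0,0,0.07,-0.025,0,0,0,0,0.07,-0.025,0,0,0]'

```text
time: 7.2
eef_pos: [0.519, -0.0611, 0.0801]
tcp_rot: [0.997, -0.081, -0.0, -0.0]
contact_force: [-0.7, 0.1, -0.0]
opening: 0.001
finger_force: 0.0
```

carry_out --deltas '[0,0,0.006,0,0,0,0,0,0.012,0,0,0,0,0,0.015,0,0,0,0,0,0.018,0,0,0,0,0,0.018,0,0,0]'

```text
time: 7.82
eef_pos: [0.5189, -0.0591, 0.0619]
tcp_rot: [0.997, -0.079, -0.001, -0.0]
contact_force: [-3.1, 2.0, 4.6]
opening: 0.001
finger_force: 2.4
```

carry_out --deltas '[0,0,0.001,0,0,0,0,0,0.002,0,0,0,0,0,0.002,0,0,0]'

```text
time: 8.2
eef_pos: [0.519, -0.0593, 0.0604]
tcp_rot: [0.997, -0.08, -0.001, -0.0]
contact_force: [-3.2, 2.4, 6.2]
opening: 0.001
finger_force: 3.1
```

carry_out --deltas '[0,0,0.0005,0,0,0,0,0,0.001,0,0,0,0,0,0.001,0,0,0]'

```text
time: 8.57
eef_pos: [0.5188, -0.0593, 0.0595]
tcp_rot: [0.997, -0.079, -0.001, -0.0]
contact_force: [-4.5, 2.6, 5.9]
opening: -0.001
finger_force: 3.4
```

carry_out --deltas '[0,0,0.0005,0,0,0,0,0,0.0005,0,0,0]'

```text
time: 8.82
eef_pos: [0.5187, -0.0593, 0.059]
tcp_rot: [0.997, -0.079, -0.001, -0.0]
contact_force: [-5.2, 3.3, 6.9]
opening: 0.001
finger_force: 3.6
```

carry_out --deltas '[0,0,0.0005,0,0,0,0,0,0.001,0,0,0]'

```text
time: 9.07
eef_pos: [0.5185, -0.0592, 0.058]
tcp_rot: [0.997, -0.079, -0.001, -0.0]
contact_force: [-5.2, 1.9, 7.7]
opening: 0.002
finger_force: 4.0
```

carry_out --deltas '[0,0,0.0005,0,0,0,0,0,0.0005,0,0,0]'

```text
time: 9.32
eef_pos: [0.5185, -0.0592, 0.0576]
tcp_rot: [0.997, -0.079, -0.002, -0.0]
contact_force: [-5.6, 1.4, 8.9]
opening: 0.002
finger_force: 4.1
```

carry_out --deltas '[0,0,0.0005,0,0,0,0,0,0.0005,0,0,0]'

```text
time: 9.57
eef_pos: [0.5184, -0.0592, 0.0571]
tcp_rot: [0.997, -0.079, -0.002, -0.0]
contact_force: [-6.7, 2.5, 9.0]
opening: 0.0
finger_force: 4.3
```

carry_out --deltas '[0,0,0.0005,0,0,0,0,0,0.0005,0,0,0]'

```text
time: 9.82
eef_pos: [0.5183, -0.0592, 0.0566]
tcp_rot: [0.997, -0.079, -0.002, -0.001]
contact_force: [-6.5, 2.5, 8.4]
opening: 0.003
finger_force: 4.5
```

carry_out --deltas '[0,0,0.0005,0,0,0,0,0,0.0005,0,0,0]'

```text
time: 10.07
eef_pos: [0.5182, -0.0591, 0.0561]
tcp_rot: [0.997, -0.079, -0.002, -0.001]
contact_force: [-6.2, 2.8, 10.2]
opening: 0.004
finger_force: 4.7
```

carry_out --deltas '[0,0,0.0005,0,0,0,0,0,0.0005,0,0,0]'

```text
time: 10.32
eef_pos: [0.5182, -0.0592, 0.0559]
tcp_rot: [0.997, -0.079, -0.002, -0.001]
contact_force: [-8.0, 2.1, 11.2]
opening: 0.001
finger_force: 5.3
```

carry_out --deltas '[0,0,0.0005,0,0,0,0,0,0.0005,0,0,0]'

```text
time: 10.58
eef_pos: [0.5182, -0.0592, 0.0557]
tcp_rot: [0.997, -0.079, -0.002, -0.001]
contact_force: [-7.9, 3.2, 12.7]
opening: 0.0
finger_force: 6.3
```

carry_out --deltas '[0,0,0.0003,0,0,0,0,0,0.0003,0,0,0]'

```text
time: 10.82
eef_pos: [0.5182, -0.0591, 0.0556]
tcp_rot: [0.997, -0.079, -0.002, -0.001]
contact_force: [-9.4, 2.4, 14.1]
opening: -0.001
finger_force: 6.8
```

carry_out --deltas '[0,0,-0.01,0,0,0,0,0,-0.025,0,0,0,0.001,0.035,-0.025,0,0,0,0.001,0.0705,-0.025,0,0,0,0.001,0.0705,-0.025,0,0,0]'

```text
time: 11.45
eef_pos: [0.5096, -0.1316, 0.0799]
tcp_rot: [0.997, -0.081, 0.001, 0.001]
contact_force: [0.0, 0.5, -0.0]
opening: 0.002
finger_force: 0.0
```

carry_out --deltas '[0,0,0.006,0,0,0,0,0,0.012,0,0,0,0,0,0.015,0,0,0,0,0,0.018,0,0,0,0,0,0.018,0,0,0]'

```text
time: 12.08
eef_pos: [0.5092, -0.1291, 0.0611]
tcp_rot: [0.997, -0.079, -0.0, -0.0]
contact_force: [-0.7, 0.9, 1.5]
opening: -0.006
finger_force: 0.9
```

carry_out --deltas '[0,0,0.001,0,0,0,0,0,0.001,0,0,0]'

```text
time: 12.32
eef_pos: [0.5094, -0.1294, 0.0604]
tcp_rot: [0.997, -0.08, 0.0, -0.0]
contact_force: [0.6, 0.6, 2.1]
opening: -0.001
finger_force: 1.0
```

carry_out --deltas '[0,0,0.001,0,0,0,0,0,0.001,0,0,0]'

```text
time: 12.58
eef_pos: [0.5092, -0.1295, 0.0593]
tcp_rot: [0.997, -0.08, 0.0, -0.0]
contact_force: [-1.1, 0.7, 2.3]
opening: -0.001
finger_force: 1.2
```

Right is the weak one; press it to its stop as well.

carry_out --deltas '[0,0,0.001,0,0,0,0,0,0.001,0,0,0]'

```text
time: 12.82
eef_pos: [0.5091, -0.1295, 0.0582]
tcp_rot: [0.997, -0.079, -0.0, -0.0]
contact_force: [-1.5, 0.1, 2.3]
opening: 0.0
finger_force: 1.4
```

carry_out --deltas '[0,0,0.0005,0,0,0,0,0,0.001,0,0,0]'

```text
time: 13.08
eef_pos: [0.509, -0.1295, 0.0572]
tcp_rot: [0.997, -0.079, -0.0, -0.0]
contact_force: [-1.8, 1.0, 2.7]
opening: -0.001
finger_force: 1.6
```

carry_out --deltas '[0,0,0.0005,0,0,0,0,0,0.001,0,0,0]'

```text
time: 13.32
eef_pos: [0.509, -0.1295, 0.0562]
tcp_rot: [0.997, -0.079, -0.0, -0.0]
contact_force: [-1.5, 1.0, 4.4]
opening: 0.002
finger_force: 1.7
```

carry_out --deltas '[0,0,0.0005,0,0,0,0,0,0.001,0,0,0]'

```text
time: 13.58
eef_pos: [0.509, -0.1295, 0.0552]
tcp_rot: [0.997, -0.079, -0.0, 0.0]
contact_force: [-3.3, 0.7, 4.4]
opening: -0.002
finger_force: 1.9
```

carry_out --deltas '[0,0,0.0005,0,0,0,0,0,0.001,0,0,0]'

```text
time: 13.82
eef_pos: [0.509, -0.1295, 0.0544]
tcp_rot: [0.997, -0.079, -0.0, 0.0]
contact_force: [-3.7, 1.1, 6.6]
opening: 0.0
finger_force: 3.1
```

carry_out --deltas '[0,0,0.0005,0,0,0,0,0,0.001,0,0,0]'

```text
time: 14.08
eef_pos: [0.509, -0.1295, 0.0539]
tcp_rot: [0.997, -0.079, -0.001, -0.0]
contact_force: [-4.4, 3.1, 9.3]
opening: -0.003
finger_force: 4.5
```

carry_out --deltas '[0,0,0.0005,0,0,0,0,0,0.0007,0,0,0]'

```text
time: 14.32
eef_pos: [0.509, -0.1296, 0.0536]
tcp_rot: [0.997, -0.079, -0.001, -0.0]
contact_force: [-6.9, 2.2, 11.2]
opening: 0.001
finger_force: 5.4
```

carry_out --deltas '[0,0,-0.04,0,0,0,-0.01,-0.03,-0.09,0,0,0,-0.03,-0.085,-0.105,0,0,0,-0.048,-0.14,-0.105,0,0,0,-0.066,-0.195,-0.105,0,0,0]'

```text
time: 14.95
eef_pos: [0.4753, 0.075, 0.1578]
tcp_rot: [0.997, -0.08, 0.002, -0.0]
contact_force: [0.2, 0.2, 0.2]
opening: 0.001
finger_force: 0.0
```

carry_out --deltas '[-0.02,-0.056,0,0,0,0,-0.04,-0.112,0,0,0,0,-0.058,-0.165,0,0,0,0,-0.066,-0.189,0,0,0,0,-0.066,-0.189,0,0,0,0]' --grip 70 --grip_force 30

```text
time: 15.58
eef_pos: [0.4396, 0.2721, 0.1571]
tcp_rot: [0.997, -0.078, 0.001, -0.0]
contact_force: [0.4, -0.1, 0.8]
opening: 0.698
finger_force: 0.0
```

carry_out --deltas '[0,0,0,0,0,0,0,0,0,0,0,0]'

```text
time: 15.82
eef_pos: [0.4402, 0.2696, 0.1574]
tcp_rot: [0.997, -0.08, 0.0, 0.0]
contact_force: [0.2, 0.8, -0.7]
opening: 0.693
finger_force: 0.0
```

```bash
python3 look.py w3 ring pot
python3 - <<'E'
from h import *
np.set_printoptions(precision=4,suppress=True)
z=np.load("w3.npz"); K,T,d,im=z["K"],z["T"],z["d"],z["im"].astype(int)
P=cloud(d,K,T); red=(im[...,0]>90)&(im[...,1]<70)&(im[...,2]<70)&(P[...,2]<.03)
n,l,st,ce=cv2.connectedComponentsWithStats(red.astype(np.uint8)); print([(st[i],ce[i]) for i in range(1,n) if st[i,4]>60])
i=1+np.argmax(st[1:,4]); q=P[l==i]; top=q[q[:,2]>np.percentile(q[:,2],90)-.002]
print(len(q),np.percentile(q[:,2],[5,50,95]),cv2.minEnclosingCircle(top[:,:2].astype(np.float32)*1000),top.mean(0))
s=ctrl.get_state(); M=R.from_quat(s["tcp_rot"]).as_matrix(); print(s["eef_pos"],s["opening"])
t=(P-s["eef_pos"])@M; f=(abs(t[...,0])<.012)&(abs(t[...,1])<.06)&(t[...,2]>-.04)&(t[...,2]<.03)&(d>0)
print("finger tip z in tool",np.percentile(t[f][:,2],[50,90,99,100]))
E
```

```text
[0.4402 0.2696 0.1574] [ 0.9968 -0.0804  0.0001 -0.    ] 15.875 [ 0.1845  0.4988 -0.0597]
ring [289.8 151.8] 0.84 [ 0.475   0.2902 -0.    ]
pot [51.6 61.7] 0.69 [0.5621 0.4011 0.0986]
[(array([ 272,  140,   42,   41, 1001], dtype=int32), array([292.7832, 159.988 ]))]
1001 [0.0081 0.0096 0.0108] ((468.3727722167969, 288.1019592285156), 18.34000015258789) [0.4687 0.2881 0.0097]
[0.4401 0.2698 0.1576] 0.7051736270219892
finger tip z in tool [-0.0259 -0.0118 -0.0058 -0.0041]
```

View pics/w3.png

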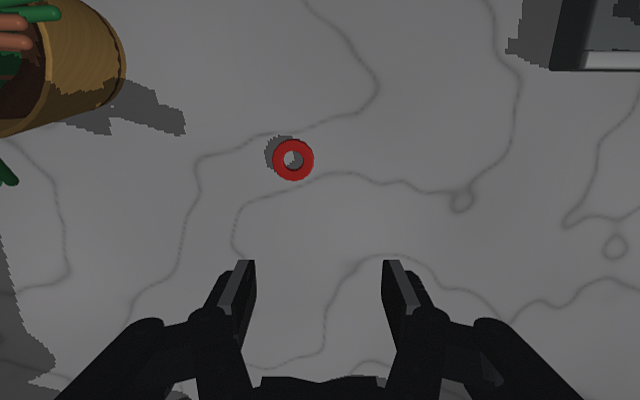

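The ring is at pixel (293,160), which puts it at world (0.4687, 0.288) with its top about 10 mm high. The pot is well away at upper left.

carry_out --deltas '[0.025,-0.023,0.03,0,0,0,0.025,-0.023,0.085,0,0,0,0.025,-0.023,0.13,0,0,0,0.025,-0.023,0.15,0,0,0,0.025,-0.023,0.157,0,0,0]'

```text
time: 16.6
eef_pos: [0.4672, 0.2885, -0.0011]
tcp_rot: [0.997, -0.08, -0.001, 0.001]
contact_force: [0.2, -0.3, 0.1]
opening: 0.699
finger_force: 0.0
```

carry_out --deltas '[0,0,0,0,0,0,0,0,0,0,0,0,0,0,0,0,0,0,0,0,0,0,0,0]' --grip 30 --grip_force 25

```text
time: 17.1
eef_pos: [0.4688, 0.2896, 0.0016]
tcp_rot: [0.997, -0.079, 0.001, -0.0]
contact_force: [0.2, 1.0, 2.3]
opening: 0.43
finger_force: 25.3
```

carry_out --deltas '[0,0,-0.04,0,0,0,0,0,-0.1,0,0,0,0.025,0.047,-0.12,0,0,0,0.05,0.095,-0.12,0,0,0,0.075,0.142,-0.12,0,0,0]'

```text
time: 17.73
eef_pos: [0.5202, 0.1359, 0.1215]
tcp_rot: [0.997, -0.079, 0.001, -0.0]
contact_force: [0.8, 0.8, -1.4]
opening: 0.433
finger_force: 25.3
```

carry_out --deltas '[0.028,0.053,0,0,0,0,0.056,0.106,0,0,0,0,0.084,0.159,0,0,0,0,0.112,0.212,0,0,0,0,0.139,0.265,0,0,0,0]'

```text
time: 18.35
eef_pos: [0.6152, -0.1484, 0.1207]
tcp_rot: [0.997, -0.08, 0.0, -0.0]
contact_force: [0.4, -0.3, 0.0]
opening: 0.431
finger_force: 25.3
```

carry_out --deltas '[0,0,0,0,0,0,0,0,0,0,0,0,0,0,0,0,0,0]'

```text
time: 18.73
eef_pos: [0.6143, -0.1449, 0.1203]
tcp_rot: [0.997, -0.079, -0.0, -0.0]
contact_force: [-0.3, 0.3, -0.9]
opening: 0.43
finger_force: 25.3
```

```bash
python3 look.py w4
python3 - <<'E'
from h import *
np.set_printoptions(precision=4,suppress=True)
z=np.load("w4.npz"); K,T,d,im=z["K"],z["T"],z["d"],z["im"].astype(int)
P=cloud(d,K,T); red=(im[...,0]>90)&(im[...,1]<70)&(im[...,2]<70)&(P[...,2]>.08)
s=ctrl.get_state(); M=R.from_quat(s["tcp_rot"]).as_matrix(); t=(P-s["eef_pos"])@M
q=t[red]; print(len(q),np.percentile(q,[1,10,50,90,99],axis=0),s["eef_pos"],s["opening"],s["finger_force"])
top=q[q[:,2]<np.percentile(q[:,2],20)+.0025]; print(cv2.minEnclosingCircle(top[:,:2].astype(np.float32)*1000))
print("to post",M.T@(np.array([.615,-.1477,s["eef_pos"][2]])-s["eef_pos"]))
E
```

```text
[ 0.6144 -0.1448  0.1204] [ 0.9969 -0.0786 -0.0003 -0.0002] 18.775 [-0.2789  0.3378 -0.1691]
3117 [[-0.0172 -0.0172 -0.0092]
 [-0.0133 -0.0134 -0.0085]
 [ 0.0001 -0.0007 -0.0078]
 [ 0.0137  0.0134 -0.0069]
 [ 0.0173  0.0172 -0.0024]] [ 0.6144 -0.1448  0.1204] 0.4351799290061364 25.290942415595055
((32.59207534790039, 0.3396909832954407), 51.93888473510742)
to post [ 0.001   0.0028 -0.    ]
```

View pics/w4.png

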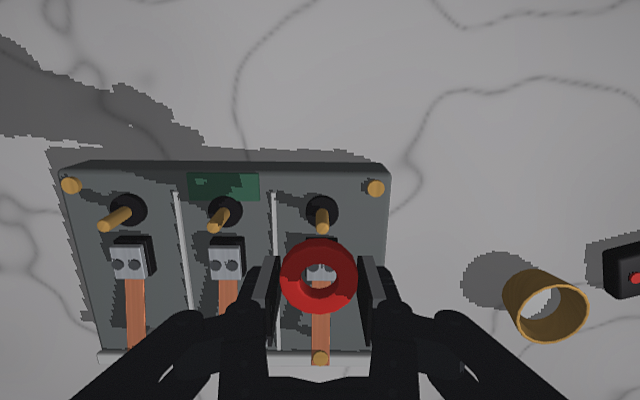

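The ring is held square between the fingers, centred at (319,276). The right post shows at (322,220) with its top at about (321,228).

Run:
```python
from h import *
np.set_printoptions(precision=4,suppress=True)
z=np.load("w4.npz"); K,T,d=z["K"],z["T"],z["d"]
for uv,h in [((321.5,228.5),.068),((322,212),.04)]: print(plane(uv,h,K,T),pt(uv,d,K,T,1))
P=cloud(d,K,T); k=(P[...,2]>.0665)&(P[...,2]<.071)&(np.hypot(P[...,0]-.615,P[...,1]+.148)<.012); print(k.sum(),P[k].mean(0))
k=(P[...,2]>.038)&(P[...,2]<.042)&(np.hypot(P[...,0]-.615,P[...,1]+.148)<.016); print(k.sum(),cv2.minEnclosingCircle(P[k][:,:2].astype(np.float32)*1000))
s=ctrl.get_state(); M=R.from_quat(s["tcp_rot"]).as_matrix(); print(s["eef_pos"],M.T@(np.array([.615,-.1477,.05])-s["eef_pos"]))
```

```text
[ 0.6146 -0.1468  0.068 ] [ 0.6148 -0.1469  0.0685]
[ 0.6153 -0.1476  0.04  ] [ 0.6186 -0.148   0.049 ]
129 [ 0.6149 -0.1473  0.0678]
610 ((614.5375366210938, -147.21336364746094), 12.217740058898926)
[ 0.6144 -0.1448  0.1204] [0.0011 0.0028 0.0704]
```

carry_out --deltas '[0.001,0.0025,0.02,0,0,0,0.001,0.0025,0.04,0,0,0,0.001,0.0025,0.042,0,0,0,0.001,0.0025,0.042,0,0,0,0.001,0.0025,0.042,0,0,0]'

```text
time: 19.4
eef_pos: [0.616, -0.1494, 0.0792]
tcp_rot: [0.997, -0.08, 0.001, 0.0]
contact_force: [-0.6, 0.0, 0.0]
opening: 0.432
finger_force: 25.3
```

carry_out --deltas '[0,0,0,0,0,0,0,0,0,0,0,0,0,0,0,0,0,0]'

```text
time: 19.77
eef_pos: [0.6155, -0.1491, 0.0788]
tcp_rot: [0.997, -0.08, 0.0, 0.0]
contact_force: [-0.1, 0.3, 0.6]
opening: 0.434
finger_force: 25.3
```

```bash
python3 st.py
```

```text
19.775 [ 0.6155 -0.1491  0.0788] [-0.0862  0.2597  0.6196] 0.43430096463589035
local [ 0.0574 -0.0716]
```

carry_out --deltas '[0,-0.0015,0.004,0,0,0,0,-0.0015,0.012,0,0,0,0,-0.0015,0.022,0,0,0,0,-0.0015,0.03,0,0,0,0,-0.0015,0.033,0,0,0]'

```text
time: 20.4
eef_pos: [0.615, -0.1474, 0.0443]
tcp_rot: [0.997, -0.08, -0.001, -0.0]
contact_force: [-0.3, -0.1, -0.1]
opening: 0.433
finger_force: 25.3
```

carry_out --deltas '[0,0,0,0,0,0,0,0,0,0,0,0]'

```text
time: 20.65
eef_pos: [0.616, -0.1477, 0.0459]
tcp_rot: [0.997, -0.08, 0.0, 0.0]
contact_force: [0.1, 0.6, -0.5]
opening: 0.432
finger_force: 25.3
```

carry_out --deltas '[0,0,0,0,0,0,0,0,0,0,0,0,0,0,0,0,0,0,0,0,0,0,0,0]' --grip 62

```text
time: 21.15
eef_pos: [0.6157, -0.1476, 0.0456]
tcp_rot: [0.997, -0.079, 0.0, 0.0]
contact_force: [0.7, 0.1, -0.2]
opening: 0.623
finger_force: 0.0
```

carry_out --deltas '[0,0,-0.01,0,0,0,0,0,-0.03,0,0,0,0,0,-0.07,0,0,0,-0.03,0,-0.12,0,0,0,-0.06,0,-0.14,0,0,0]'

```text
time: 21.78
eef_pos: [0.558, -0.1389, 0.1916]
tcp_rot: [0.997, -0.079, 0.004, 0.001]
contact_force: [0.6, -0.2, 0.4]
opening: 0.618
finger_force: 0.0
```

carry_out --deltas '[0,0,0,0,0,0,0,0,0,0,0,0]'

```text
time: 22.02
eef_pos: [0.5568, -0.1382, 0.1859]
tcp_rot: [0.997, -0.08, 0.001, 0.0]
contact_force: [-0.1, 0.1, -0.4]
opening: 0.619
finger_force: 0.0
```

```bash
python3 look.py w5 ring cup
python3 - <<'E'
from h import *
np.set_printoptions(precision=4,suppress=True)
z=np.load("w5.npz"); im=z["im"].astype(int); P=cloud(z["d"],z["K"],z["T"])
red=(im[...,0]>90)&(im[...,1]<70)&(im[...,2]<70)&(np.hypot(P[...,0]-.615,P[...,1]+.148)<.04); q=P[red]
print(len(q),np.percentile(q[:,2],[5,50,95]),q.mean(0))
E
```

```text
[ 0.5566 -0.1381  0.185 ] [ 0.9968 -0.0795 -0.0003 -0.0001] 22.075 [ 0.2424  0.1754 -0.2946]
ring [324.8 126.6] 0.85 [ 0.61   -0.1523  0.0406]
cup [514.6 219.6] 0.74 [ 0.4855 -0.3285  0.0159]
cup [325.1 127.9] 0.42 [ 0.609  -0.1524  0.0411]
1237 [0.0485 0.0501 0.0513] [ 0.616  -0.1484  0.0505]
```

View pics/w5.png

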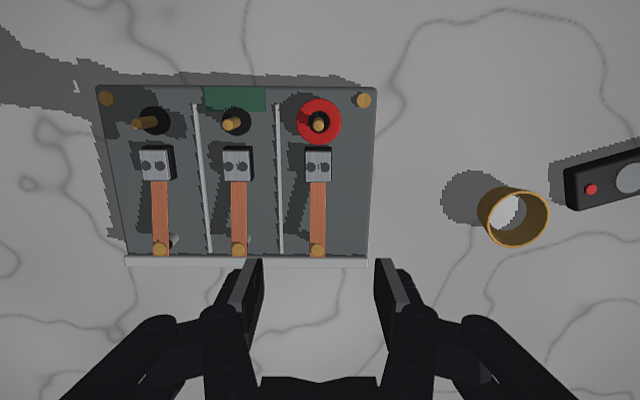

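The ring sits flat over the right post at pixel (319,121). Its top is at 50 mm, so it rests on the collar, and the gripper is clear of everything.

```bash
python3 -c "
from plant import ctrl; print(ctrl.sign_off())"
```

```text
the job is handed in; nothing more can be done
None
```

I pressed all three fingers onto their stops from left to right, keeping the total force at about 17 N or less. The right one was weak, so the red ring now sits flat on the collar of the right post, and the job is handed in.

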